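Hang the cup under the food dispenser and hold its guarded lever open

TASK

I want to brush the leftovers out of the empty dry-food dispenser, so please set it up for me: hook the steel cup onto the open right-hand end of the rail, slide it along the rail until its hook sits between the two thin rings under the chute, and leave it hanging there. Then flip the upright safety catch outward (to the left) until it has fallen clear of the lever, pull the lever it guarded towards you to the end of its travel, and finish while still holding it there, since it springs back if let go. Do not shove the garlic, the shaker or the lemon about.

Things in the scene. Friction and masses are not known exactly. Their poses are not given: they have to be found in the camera images.
- station: Dispenser fixed to the worktop: wooden board 235 x 460 x 16 mm with an open square wooden hopper (150 x 150 mm, top 290 mm up, front face at x -35 mm, centre at y +50 mm), a steel chute in front, a rail, and a lever with a catch at its left. Origin on the board's underside; x to its back, y to its left along the rail, z up. Position and yaw (up to 7 degrees) vary.
- rail_mark (a point): Point on the rail's axis midway between two thin rings (inner faces 43 mm apart; only just thicker than the rail, no obstacle). The rail is a level round steel bar 12 mm thick, 215 mm up, along y, from 225 mm to -y to 65 mm to +y of this point, with a post at each end. Axes as station.
- rail_open (a point): Point on the rail's axis in its open right-hand part, 150 mm to -y of rail_mark: nothing is below the rail here but the board, so the cup can be hooked on from the front. Axes as station.
- cup_grip (a point): Centre of the upright wooden grip on top of the cup's hook: 12 mm thick in x, 24 mm wide in y, from 146 to 198 mm above the cup's underside (this point: 174 mm). Axes as carrier.
- hook_seat (a point): Underside of the hook's bridge, 33 mm below cup_grip; it rests 6 mm above the rail's axis. A notch 20 mm wide in x: rear lip 14 mm deep on +x, front stop 8 mm deep on -x. To hook on: axes parallel to the station's, seat in front of the rail and 22 mm or more above its axis (cup below the rail), move back (+x) until it is over the rail, lower. Axes as carrier.
- catch_tip (a point): End of the safety catch: an upright steel tongue 120 mm long, 14 mm wide (head 22 mm), 10 mm thick, just in front of the lever's arm, blocking it. It pivots about the station's x axis, pivot 110 mm above the worktop. It leans 0.12 rad to -y; pushed at its upper part to +y past upright it falls over by its own weight (0.06 kg) and stays.
- catch (a joint): Catch angle, 0 = standing, guarding the lever; grows as it flips to +y; about 0.12 is upright, beyond that it falls; 1.35 = lying clear (end).
- lever_grip (a point): Middle of the lever's round wooden grip bar, 16 mm thick, along y, free from 30 mm to -y (where the lever's 12 mm square arm is) to 38 mm to +y of this point. The pivot is 130 mm below the bar at rest and 130 mm above the worktop; the bar swings in an arc of radius 130 mm towards -x and down. Axes turn with the lever.
- lever (a joint): Lever angle, 0 = upright at rest, grows as the bar is pulled towards -x; end stop at 0.9. A spring returns it (about 2 N at the bar at rest, 6 N at the end). With the catch standing it is blocked at 0.1 to 0.2.
- garlic: Bystander: garlic bulb, about 60 mm, loose, on the right. Origin at its underside.
- shaker: Bystander: small salt shaker, 44 mm wide, 90 mm high, loose, on the right. Origin at its underside.
- lemon: Bystander: lemon, 78 x 55 mm, loose, on the far right. Origin at its underside.
- chute (a point): Centre of the chute's mouth, on its underside, 150 mm up, below rail_mark. The chute spans 22 mm either side in y, from the hopper to 20 mm in front of the rail's axis, and is 42 mm high, so here the cup cannot be lifted on or off the rail; hanging, it slides in below the chute with 10 mm to spare. Axes as station.
- carrier: Loose steel hook-on cup, 0.14 to 0.28 kg, upright on the worktop: 68 mm wide, 60 mm high, open above. A strap 36 mm out on its -x side rises to a level bridge (30 mm wide in y, 141 to 147 mm up), the hook, above the cup's middle, with a grip on top. Origin under the cup; z up, +x is the side where the hook is open, to face the station's +x. Yaw varies up to 0.5 rad.
There are look-alikes about, which are no part of the job. Of the things shaped like the carrier, the steel one is meant.

How it is judged (in metres and radians):
On the way, in this order (a step that is already met when the one before it is completed fails the run):
1. the cup's hook is over the open right-hand part of the rail, clear of the chute (z of hook_seat in the frame of rail_mark between 0.002 and 0.014 m and x of hook_seat in the frame of rail_mark between -0.009 and 0.009 m and y of hook_seat in the frame of rail_mark between -0.215 and -0.045 m), for 0.15 s.
2. the cup hangs on the rail with its hook between the two rings, let go (z of hook_seat in the frame of rail_mark between 0.002 and 0.01 m and y of hook_seat in the frame of rail_mark between -0.01 and 0.01 m and contact force between the fingers and carrier below 0.1 N), for 0.2 s.
3. the safety catch has fallen clear while the lever is still at rest (value of joint catch above 1.1 rad and value of joint lever below 0.25 rad), for 0.1 s.
4. the lever is pulled to the end of its travel (value of joint lever above 0.78 rad), for 0.2 s.
At the end, for the whole second after the job is handed in: The fingers still hold the lever (over 1 N) at more than 0.78 rad of its 0.9 rad, the catch lies clear (over 1.1 rad), and the cup hangs freely and still on the rail within 10 mm of the middle of the mark, tilted less than 0.2 rad, not touched by the fingers (all of step 2 and value of joint lever above 0.78 rad and value of joint catch above 1.1 rad and contact force between the fingers and station above 1 N and x of hook_seat in the frame of rail_mark between -0.01 and 0.01 m and angle between hook_seat's own z axis and vertical below 0.2 rad and linear speed of carrier below 0.05 m/s); the arm keeps its last pose, push and grip.
It fails at once if a bystander is shoved more than 4 cm (distance of any of garlic, shaker, lemon from where it was at the start of the episode above 0.04 m).
It also fails if it takes over 69 s, if anything falls off the work surface, if the arm or the gripper's body presses on something with over 40 N, if the wrist force passes 120 N, or if a joint passes its speed limit or range.

ROBOT

A 6-joint arm with a two-finger parallel gripper is mounted at the origin on a cart in front of the work surface, level with it; the furniture and walls round the work are solid. World frame = base frame: x ahead of the robot, y to its left, z up, the work surface at z = 0. Lengths are in m, angles in degrees, forces in N, time in s.
With the tool pointing down it reaches from about 0.2 to 0.875 m from the base axis. Payload 3.4 kg.
Tool frame: the origin (TCP) lies midway between the tips of the shut fingers; the grasp point (between the pads) lies 19 mm behind it; z points along the fingers, y is the direction in which the jaws open and shut (so a half turn about z gives the same grasp; the last joint's range is limited). The gripper opens to 94 mm and grips with 3 to 60 N. Pads are 16 mm wide; open, the fingers measure 119 mm over their backs; the gripper's body (75 mm by 177 mm) begins 78 mm behind the grasp point.
Start: joints at [-76.318, 15.808, 86.224, -0, 77.962, -6.933], TCP at [0.202, -0.538, 0.205] pointing down, gripper open.
Joint ranges: [-165.64, 165.64], [-43.16, 119.46], [12.63, 154.43], [-67.54, 247.53], [6.08, 155.33], [-154.97, 154.97]. Speed limits (degrees/s): [147.25, 147.25, 180, 180, 180, 180].

INTERFACE

Orientations are given as [roll, pitch, yaw] about the fixed x, y, z axes, in that order (R = Rz(yaw) Ry(pitch) Rx(roll)).
In Python, from workcell import status, optics, job gives the robot as it stands.
- The arm moves only by the tool move_arm, never from a script. Its argument "deltas" is a list of rows, each a list of 7 numbers: the shift along the tool's x, y, z in m, then the turn, a rotation vector about the tool's x, y, z in rad, then the opening, from -1 (shut) to 1 (fully open). In form: [[x, y, z, wx, wy, wz, hand], ...]. A call has 1 to 5 rows; each row shifts and turns the pose as measured when the row begins, along the tool's axes as they then stand; what a row does not reach is not made up. A row lasts 1/8 s, in which the tool goes at most 62.5 mm and 10.7 degrees, less where a joint would pass 70% of its speed; a pose out of reach is approached as far as the arm can. A call with a gripper value outside its range is refused whole. The fingers move at their own pace and stop on an object; "grip_force" is the grip in N (left out, the last holds). Time passes only in rows, so rows that do not move let the fingers close. It gives the time, the measured TCP pose, the force and the opening at its end, in the units of the state.
- status.sense(): the state, without advancing time (a new reading comes with each control period).
- optics.camera(name): name is "scene" or "top" or "wrist"; returns (picture, depth): 384x512x3 uint8, blue, green, red; 384x512 float32, m along the optical axis (not along the pixel's ray), 0 where there is no reading.
- optics.calibration(name): a dict with "fx", "fy", "cx", "cy" (pixels), "dist_coeffs" ([k1, k2, p1, p2, k3] as OpenCV has them; the pictures are not rectified), "R" (3x3) and "t" (3): a world point X has camera coordinates R X + t. Camera axes: x right, y down, z forward; pixel columns grow to the right and rows downward; lengths in m; the calibration is good to about 2 mm. A picture is of the moment at which its call begins: read the wrist's pose just before it. calibration takes no time and is no camera call; for the wrist camera it gives the pose at the moment of the call.
- job.job_done(): hands the job in, once; it reports no verdict.
The state is a dict: "time_s": time; "q": joint angles; "qd": joint speeds; "effort": joint torques, N m; "position": TCP position; "tool_rot": TCP orientation; "ft_force": force on the tool from outside, world axes, zero at the start; "torque": the same for the moment, N m; "grip_width": finger opening in m.
Only numpy, scipy, OpenCV 4.12 (cv2) and the standard library are available. Lean on these libraries where they do the work, as an engineer would, in place of code of your own. Each camera call takes 0.05 s, during which the arm holds its last target. There are 200 camera calls.

## Working session

There is one attempt and no reset: what is moved stays moved. The work goes in short steps, Python scripts to look and compute and a tool call to move; the robot and the scene stay as the last step left them, time stands still between calls to the robot, and variables do not carry over. Pictures are saved under pics/ and viewed, about 8 in all and at most 12, crops included, and the job is handed in when it is done.

Besides the shell and the picture viewer there is one more tool, called after "Call:" as a command line: name --pt "numbers of a row" for each row, then --argument value for the rest. move_arm: Moves the arm, as the interface text tells. Its arguments: {"type":"object","properties":{"deltas":{"type":"array"},"grip_force":{"type":"number"}},"required":["deltas"]}

```bash
mkdir -p pics; cat > h.py <<'E'
import numpy as np, cv2
from workcell import status, optics, job
from scipy.spatial.transform import Rotation as Ro
def cal(n):
    c=optics.calibration(n); K=np.array([[c['fx'],0,c['cx']],[0,c['fy'],c['cy']],[0,0,1]]);return K,np.array(c['dist_coeffs'],float),np.array(c['R']),np.array(c['t'])
def world(c,px,z):  # depth array z at px -> world
    K,d,R,t=c; px=np.asarray(px,float).reshape(-1,1,2); n=cv2.undistortPoints(px,K,d).reshape(-1,2)
    P=np.c_[n,np.ones(len(n))]*np.asarray(z).reshape(-1,1); return (P-t)@R
def cloud(c,depth):
    v,u=np.mgrid[0:384,0:512]; return world(c,np.c_[u.ravel(),v.ravel()],depth.ravel()).reshape(384,512,3)
def proj(c,X):
    K,d,R,t=c; return cv2.projectPoints(np.asarray(X,float).reshape(-1,1,3),cv2.Rodrigues(R)[0],t,K,d)[0].reshape(-1,2)
def onplane(c,px,zz):
    K,d,R,t=c; px=np.asarray(px,float).reshape(-1,1,2); n=cv2.undistortPoints(px,K,d).reshape(-1,2)
    r=np.c_[n,np.ones(len(n))]@R; o=-R.T@t; return o+r*((zz-o[2])/r[:,2])[:,None]
def snap(n,tag):
    c=cal(n); p,d=optics.camera(n); np.savez(f'pics/{tag}.npz',p=p,d=d,K=c[0],dc=c[1],R=c[2],t=c[3]); cv2.imwrite(f'pics/{tag}.png',p); return c,p,d
def load(tag):
    f=np.load(f'pics/{tag}.npz'); return (f['K'],f['dc'],f['R'],f['t']),f['p'],f['d']
E
python3 - <<'E'
from h import *
s=status.sense();print(s)
a=snap('scene','s0')[1];b=snap('top','t0')[1]
cv2.imwrite('pics/st.png',cv2.resize(np.vstack([a,b]),None,fx=.78,fy=.78) if 0 else a)
for n in('scene','top'):
    c=cal(n);print(n,-c[2].T@c[3],c[0][0,0])
E
```

```text
{'time_s': 0.0, 'q': array([-7.63184602e+01,  1.58475481e+01,  8.62916557e+01,  6.55516087e-05,
        7.79632995e+01, -6.93275835e+00]), 'qd': array([ 0.01529365, -0.03225749, -0.01268973, -0.09194643, -0.07167788,
       -0.04442098]), 'effort': array([-2.31751503e-03, -4.04591954e+01, -2.37236881e+01,  6.99692499e-02,
        3.43788019e-02, -1.33645353e-04]), 'position': array([ 0.20230777, -0.53764663,  0.20463028]), 'tool_rot': array([-1.79898254e+02, -1.24362107e-02,  2.06142734e+01]), 'ft_force': array([-0.2601724 , -0.37775544, -0.39967976]), 'torque': array([ 0.01554575,  0.01022714, -0.03447912]), 'grip_width': 0.09430732852465822}
scene [ 0.02211767 -0.72096139  1.50201707] 499.38778039858596
top [ 0.3464443  -0.08036446  1.47989984] 374.38796712421697
```

View pics/s0.png

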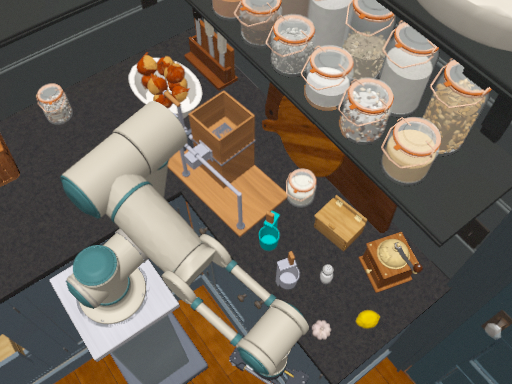

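View pics/t0.png

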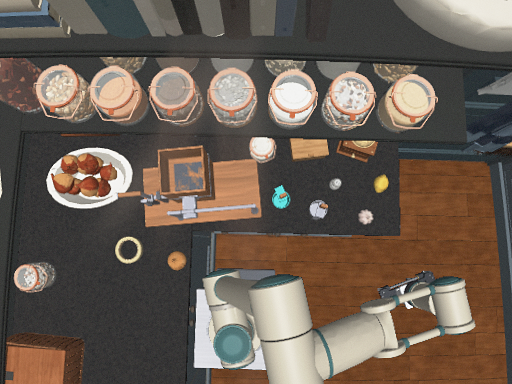

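The steel cup is at scene (288,272) / top (318,209), and the teal one beside it is the decoy. The rail is at top (175-260,210), the lever and catch at about top (150,198), and the bystanders are on the right.

```bash
python3 - <<'E'
from h import *
for tag in('t0','s0'):
    c,p,d=load(tag); W=cloud(c,d); ok=d>0
    hsv=cv2.cvtColor(p,cv2.COLOR_BGR2HSV); S=hsv[...,1];H=hsv[...,0]
    x,y,z=W[...,0],W[...,1],W[...,2]
    print(tag)
    # rail
    m=ok&(z>.208)&(z<.228)&(S<70)&(x>.3)&(x<.75)&(y>-.35)&(y<.35)
    n,l,st,ce=cv2.connectedComponentsWithStats(m.astype(np.uint8))
    for i in range(1,n):
        if st[i,4]>15:
            P=W[l==i]; print('grey z~.215',st[i],P.mean(0).round(4),P.min(0).round(3),P.max(0).round(3))
            if st[i,2]>40 or st[i,4]>100:
                q=P[:,:2]-P[:,:2].mean(0);v=np.linalg.svd(q,full_matrices=0)[2][0];print('  dir',v, np.degrees(np.arctan2(-v[0]*np.sign(v[1]),v[1]*np.sign(v[1]))),(q@v).min(),(q@v).max())
    # board
    m=ok&(z>.008)&(z<.026)&(H<25)&(S>60)&(x>.3)&(x<.8)&(y>-.4)&(y<.4)
    n,l,st,ce=cv2.connectedComponentsWithStats(m.astype(np.uint8))
    for i in range(1,n):
        if st[i,4]>150:
            print('board',st[i],cv2.minAreaRect(W[l==i][:,:2].astype(np.float32)))
    # cup region
    m=ok&(z>.01)&(z<.25)&(x>.35)&(x<.8)&(y>-.75)&(y<-.2)
    n,l,st,ce=cv2.connectedComponentsWithStats(m.astype(np.uint8))
    for i in range(1,n):
        if st[i,4]>30: P=W[l==i];print('obj',st[i],P.mean(0).round(3),P.min(0).round(3),P.max(0).round(3),p[l==i].mean(0).round())
    # brown grip
    m=ok&(z>.14)&(z<.21)&(S>80)&(H<25)&(x>.3)&(x<.75)&(y>-.6)&(y<-.1)
    n,l,st,ce=cv2.connectedComponentsWithStats(m.astype(np.uint8))
    for i in range(1,n):
        if st[i,4]>3: P=W[l==i];print('brown',st[i],P.mean(0).round(4),P.min(0).round(3),P.max(0).round(3))
    # hopper top
    m=ok&(z>.28)&(z<.30)&(x>.3)&(x<.9)&(y>-.4)&(y<.4)
    print('hoptop',cv2.minAreaRect(W[m][:,:2].astype(np.float32)),m.sum())
    a={'t0':(130,140,270,70),'s0':(160,80,180,220)}[tag]
    cr=p[a[1]:a[1]+a[3],a[0]:a[0]+a[2]]
    cv2.imwrite(f'pics/{tag}c.png',cv2.resize(cr,None,fx=2.7,fy=2.7,interpolation=cv2.INTER_CUBIC))
    m=ok&(z>.3)&(x>.3);print('high pts min x',x[m&(y<.4)&(y>-.5)].min() if tag=='t0' else '', )
E
```

```text
t0
grey z~.215 [167 204  89  11 292] [0.4482 0.0901 0.2184] [ 0.427 -0.061  0.21 ] [0.469 0.238 0.226]
  dir [ 0.1148332  -0.99338479] 6.594004254449092 -0.1484846183239682 0.1518625475869586
board [ 144  159  118   68 3464] ((0.5315979719161987, 0.15988820791244507), (0.23508359491825104, 0.46118518710136414), 6.793665409088135)
board [143 167  17  28 389] ((0.5712021589279175, 0.3621884286403656), (0.11133197695016861, 0.06532721221446991), 6.671741962432861)
obj [293 139  36  22 668] [ 0.7   -0.262  0.078] [ 0.662 -0.333  0.01 ] [ 0.739 -0.201  0.095] [100. 146. 191.]
obj [337 141  41  21 574] [ 0.705 -0.446  0.088] [ 0.674 -0.515  0.01 ] [ 0.75  -0.381  0.149] [ 70. 101. 138.]
obj [373 175  16  17 198] [ 0.581 -0.547  0.043] [ 0.551 -0.579  0.015] [ 0.616 -0.522  0.06 ] [ 80. 171. 199.]
obj [329 178  13  11 108] [ 0.572 -0.361  0.066] [ 0.557 -0.384  0.011] [ 0.596 -0.346  0.093] [157. 160. 160.]
obj [309 200  19  19 209] [ 0.466 -0.293  0.12 ] [ 0.436 -0.329  0.014] [ 0.507 -0.266  0.2  ] [157. 153. 160.]
obj [359 209  14  15 155] [ 0.45  -0.486  0.036] [ 0.424 -0.517  0.015] [ 
[... 1527 characters left out ...]
 0.038] [ 0.42  -0.52   0.014] [ 0.474 -0.467  0.061] [178. 186. 204.]
brown [266 211   8  12  75] [ 0.5023 -0.1582  0.1833] [ 0.495 -0.169  0.145] [ 0.53  -0.128  0.205]
brown [380 241  24  23 299] [ 0.7307 -0.4615  0.1512] [ 0.704 -0.5    0.14 ] [ 0.749 -0.421  0.18 ]
brown [397 244   2   3   6] [ 0.748  -0.4609  0.1838] [ 0.745 -0.463  0.179] [ 0.75  -0.458  0.192]
brown [288 251   7  14  71] [ 0.4687 -0.3031  0.1856] [ 0.463 -0.314  0.148] [ 0.478 -0.288  0.204]
brown [412 270   5   4   9] [ 0.7187 -0.5524  0.1949] [ 0.717 -0.559  0.188] [ 0.72  -0.547  0.201]
hoptop ((0.5631844997406006, 0.18004317581653595), (0.1538902074098587, 0.1576748490333557), 6.88476037979126) 517
high pts min x
```

View pics/s0c.png

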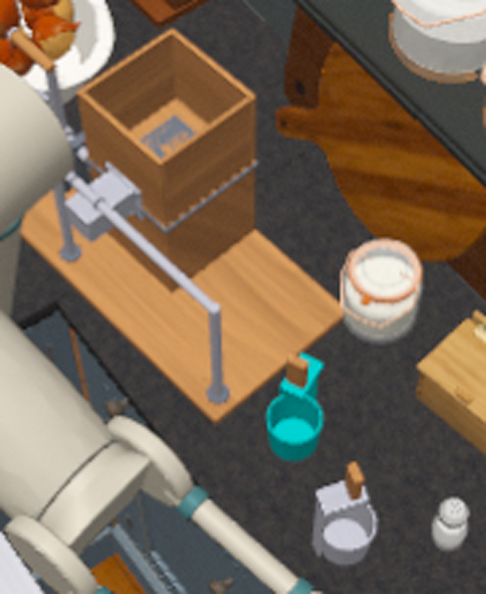

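The station yaw is about 6.7°, rail_mark is near (0.439, 0.168), and the cup grip is near (0.470, -0.30). I'll move above the cup for a close look.

Call:
move_arm --pt "0.03 -0.015 -0.04 0 0 0 1" --pt "0.04 -0.02 -0.04 0 0 0 1" --pt "0.04 -0.02 -0.04 0 0 0 1" --pt "0.04 -0.02 -0.035 0 0 0 1" --pt "0.04 -0.02 -0.03 0 0 0 1" --grip_force 30

```text
time_s: 0.72
position: [0.3484, -0.3791, 0.3899]
tool_rot: [-179.2, -0.0, 20.2]
ft_force: [0.4, -1.1, -0.3]
grip_width: 0.0938
```

Call:
move_arm --pt "0.04 -0.02 -0.01 0 0 0 1" --pt "0.04 -0.02 -0.0 0 0 0 1" --pt "0.02 -0.01 -0.0 0 0 0 1" --pt "0 0 0 0 0 0 1"

```text
time_s: 1.23
position: [0.4291, -0.293, 0.4029]
tool_rot: [-179.5, -0.1, 20.5]
ft_force: [0.4, -0.4, 0.5]
grip_width: 0.0941
```

```bash
python3 - <<'E'
from h import *
s=status.sense();print(s['time_s'],s['position'],s['tool_rot'],s['q'])
c,p,d=snap('wrist','w1');print(-c[2].T@c[3],c[2][2],c[0][0,0]); print(proj(c,[[.47,-.3,.19],s['position']]))
E
```

```text
1.225 [ 0.42913607 -0.29300278  0.40292347] [-1.79450022e+02 -1.33272058e-01  2.05072456e+01] [-42.28004682   8.53603875  68.75587381   0.37995847 103.13597561
  27.29703701]
[ 0.49128395 -0.27224609  0.58023519] [-0.21817694 -0.0710108  -0.97332229] 286.66576604645036
[[276.12825045 145.32176138]
 [258.50848138 225.47223705]]
```

View pics/w1.png

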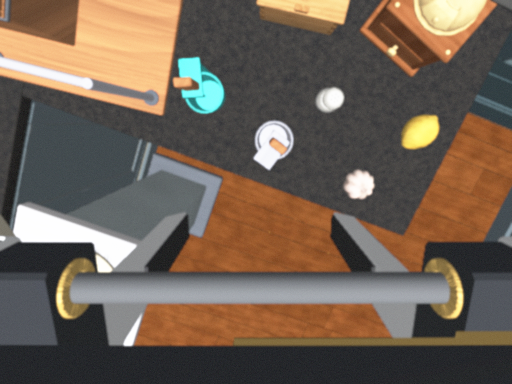

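The steel cup's rim is at about (273,140), the bridge at (267,157) and the grip at (278,146). Next I'll measure the cup's axes from the depth cloud.

```bash
python3 - <<'E'
from h import *
for tag in('w1','t0','s0'):
    c,p,d=load(tag); W=cloud(c,d); ok=d>0
    S=cv2.cvtColor(p,cv2.COLOR_BGR2HSV)[...,1]
    x,y,z=W[...,0],W[...,1],W[...,2]; near=ok&(np.hypot(x-.466,y+.3)<.07)
    def rep(n,m):
        P=W[m]
        if len(P)<5: return
        r=cv2.minAreaRect(P[:,:2].astype(np.float32));print(tag,n,len(P),P.mean(0).round(4),np.round(r[0],4),np.round(r[1],4),round(r[2],1))
    rep('griptop',near&(z>.190)&(z<.206)&(S>80)); rep('grip all',near&(z>.15)&(z<.206)&(S>80))
    rep('bridge',near&(z>.138)&(z<.152)&(S<60))
    rim=near&(z>.052)&(z<.066)&(S<60); rep('rim',rim)
    if rim.sum()>20:
        P=W[rim]; A=np.c_[2*P[:,:2],np.ones(len(P))]; 
        from scipy.optimize import least_squares
        f=least_squares(lambda q:np.hypot(P[:,0]-q[0],P[:,1]-q[1])-q[2],[.466,-.3,.034],loss='soft_l1',f_scale=.002).x;print('circ',f)
c,p,d=load('w1')
cv2.imwrite('pics/w1c.png',cv2.resize(p[100:190,235:325],None,fx=6,fy=6,interpolation=cv2.INTER_CUBIC))
E
```

```text
w1 griptop 131 [ 0.4704 -0.3018  0.1957] [ 0.4704 -0.302 ] [0.023  0.0099] 74.1
w1 grip all 133 [ 0.4705 -0.3017  0.1956] [ 0.4704 -0.302 ] [0.0231 0.0099] 74.1
w1 bridge 529 [ 0.4556 -0.2975  0.145 ] [ 0.4582 -0.2991] [0.0301 0.0516] 74.2
w1 rim 181 [ 0.4768 -0.3033  0.0572] [ 0.4732 -0.3023] [0.0669 0.0602] 89.0
circ [ 0.46967799 -0.30231072  0.03188843]
t0 griptop 19 [ 0.4729 -0.299   0.1961] [ 0.4734 -0.2989] [0.0207 0.0096] 76.6
t0 grip all 27 [ 0.4721 -0.2977  0.1891] [ 0.4736 -0.298 ] [0.0225 0.0098] 74.9
t0 bridge 87 [ 0.4566 -0.2921  0.1455] [ 0.4629 -0.2955] [0.0304 0.0513] 73.6
t0 rim 36 [ 0.4802 -0.2945  0.0583] [ 0.4762 -0.298 ] [0.063  0.0666] 27.8
circ [ 0.47414858 -0.29870849  0.03258996]
s0 griptop 37 [ 0.4705 -0.301   0.1975] [ 0.4712 -0.3009] [0.0251 0.0123] 71.6
s0 grip all 70 [ 0.4687 -0.303   0.1861] [ 0.4708 -0.3008] [0.0241 0.0131] 65.6
s0 bridge 127 [ 0.4534 -0.2973  0.1469] [ 0.4598 -0.2973] [0.0312 0.053 ] 75.6
s0 rim 52 [ 0.4656 -0.3165  0.0594] [ 0.4666 -0.3115] [0.0453 0.0719] 81.8
circ [ 0.46977926 -0.29931844  0.03358304]
```

View pics/w1c.png

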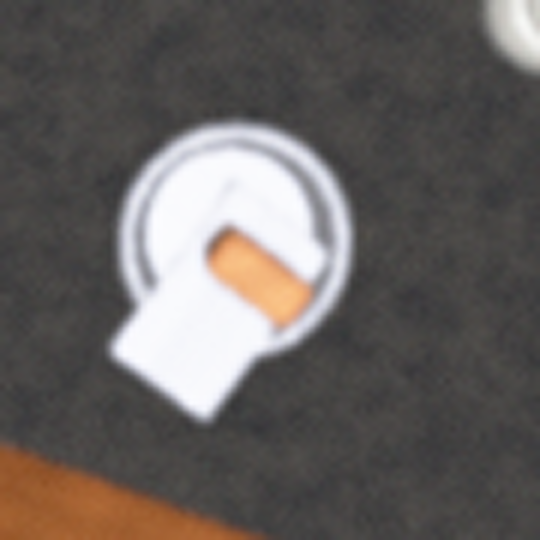

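Call:
move_arm --pt "0 0 0.02 0 0 0.16 0.3" --pt "0 0 0.02 0 0 0.16 0.3" --pt "0 0 0.02 0 0 0.16 0.3" --pt "0.02 -0.002 0.02 0 0 0.157 0.3" --pt "0.0226 -0.002 0.02 0 0 0 0.3"

```text
time_s: 1.9
position: [0.4658, -0.305, 0.3006]
tool_rot: [-179.8, 0.3, -17.8]
ft_force: [-0.1, -0.3, -1.0]
grip_width: 0.0609
```

```bash
cat >> h.py <<'E'
def to(pos,yaw):
    s=status.sense(); r=Ro.from_euler('xyz',s['tool_rot'],degrees=True); g=Ro.from_euler('xyz',[180,0,yaw],degrees=True)
    print(s['time_s'],'pos',s['position'].round(4),s['tool_rot'].round(2),'F',s['ft_force'].round(1),'w',round(s['grip_width'],4)); rv=(r.inv()*g).as_rotvec()
    print('tool delta',r.inv().apply(np.array(pos)-s['position']).round(4),'rot',rv.round(4))
E
python3 -c "
from h import *
to([.471,-.301,.155],-16)"
```

```text
1.9 pos [ 0.4658 -0.305   0.3006] [-179.79    0.28  -17.84] F [-0.1 -0.3 -1. ] w 0.0609
tool delta [ 0.0045 -0.0048  0.1456] rot [-0.0038  0.0048 -0.0322]
```

Call:
move_arm --pt "0.0045 -0.0048 0.02 0 0.004 -0.032 0.3" --pt "0 0 0.04 0 0 0 0.3" --pt "0 0 0.04 0 0 0 0.3" --pt "0 0 0.03 0 0 0 0.3" --pt "0 0 0.0 0 0 0 0.3"

```text
time_s: 2.52
position: [0.4663, -0.3075, 0.1632]
tool_rot: [-179.8, 0.4, -16.4]
ft_force: [-0.6, -0.5, 0.6]
grip_width: 0.0609
```

```bash
python3 -c "
from h import *
to([.471,-.301,.155],-16)"
```

```text
2.525 pos [ 0.4663 -0.3075  0.1632] [-179.84    0.43  -16.4 ] F [-0.6 -0.5  0.6] w 0.0609
tool delta [ 0.0027 -0.0076  0.0082] rot [-0.0028  0.0076 -0.007 ]
```

Call:
move_arm --pt "0.003 -0.008 0.008 -0.003 0.007 -0.007 0.3" --pt "0 0 0 0 0 0 -1" --pt "0 0 0 0 0 0 -1" --pt "0 0 0 0 0 0 -1" --pt "0 0 0 0 0 0 -1"

```text
time_s: 3.15
position: [0.4733, -0.3031, 0.1592]
tool_rot: [179.8, -0.4, -16.0]
ft_force: [-0.6, 1.2, -0.4]
grip_width: 0.0245
```

```bash
python3 -c "
from h import *
to([.471,-.301,.155],-16)"
```

```text
3.15 pos [ 0.4733 -0.3031  0.1592] [179.77  -0.42 -16.04] F [-0.6  1.2 -0.4] w 0.0245
tool delta [-0.0028 -0.0014  0.0042] rot [ 0.0041 -0.0073 -0.0008]
```

Call:
move_arm --pt "0 0 -0.03 0 0 0 -1" --pt "-0.02 0.006 -0.045 0 0 0 -1" --pt "-0.035 0.01 -0.04 0 0 0 -1" --pt "-0.03 0.008 -0.01 0 0 -0.13 -1" --pt "0 0 0 0 0 -0.13 -1" --grip_force 40

```text
time_s: 3.78
position: [0.3812, -0.3013, 0.286]
tool_rot: [179.8, -0.1, -0.6]
ft_force: [0.8, -0.1, -2.3]
grip_width: 0.0236
```

```bash
python3 -c "
from h import *
to([.388,.01,.275],6.7)"
```

```text
3.775 pos [ 0.3812 -0.3013  0.286 ] [ 1.7977e+02 -1.0000e-01 -6.1000e-01] F [ 0.8 -0.1 -2.3] w 0.0236
tool delta [ 0.0035 -0.3113  0.0098] rot [ 0.004  -0.0014 -0.1275]
```

Call:
move_arm --pt "0 -0.03 0 0.004 0 -0.127 -1" --pt "0.007 -0.05 0 0 0 0 -1" --pt "0.008 -0.055 0 0 0 0 -1" --pt "0.008 -0.055 0.003 0 0 0 -1" --pt "0.008 -0.055 0.003 0 0 0 -1"

```text
time_s: 4.4
position: [0.3863, -0.051, 0.2787]
tool_rot: [180.0, -0.1, 6.4]
ft_force: [1.2, 0.7, -2.0]
grip_width: 0.0237
```

Call:
move_arm --pt "0.006 -0.04 0.003 0 0 0 -1" --pt "0.003 -0.02 0 0 0 0 -1" --pt "0 0 0 0 0 0 -1"

```text
time_s: 4.78
position: [0.3864, 0.0151, 0.2751]
tool_rot: [-179.9, -0.1, 6.8]
ft_force: [-0.7, -0.1, -2.1]
grip_width: 0.024
```

```bash
python3 -c "
from h import *
to([.388,.01,.275],6.7)
c,p,d=snap('wrist','w2')
W=cloud(c,d);x,y,z=W[...,0],W[...,1],W[...,2]
S=cv2.cvtColor(p,cv2.COLOR_BGR2HSV)[...,1]
m=(d>0)&(z>.205)&(z<.23)&(x>.41)&(x<.52)&(S<70)&(y>-.08)&(y<.3)
P=W[m];print(m.sum(),P.min(0),P.max(0))
for a in np.arange(-.06,.25,.03):
    q=P[(P[:,1]>a)&(P[:,1]<a+.03)]
    if len(q)>5: print(a.round(2),len(q),q.mean(0).round(4),np.percentile(q[:,0],[2,98]).round(4))
"
```

```text
4.775 pos [0.3864 0.0151 0.2751] [-1.7994e+02 -1.0000e-01  6.7900e+00] F [-0.7 -0.1 -2.1] w 0.024
tool delta [0.001  0.0053 0.0001] rot [-0.001  -0.0017  0.0016]
5674 [ 0.4202311  -0.06515042  0.205106  ] [0.46746971 0.22932603 0.22248901]
-0.06 603 [ 0.4596 -0.0458  0.2181] [0.4531 0.4665]
-0.03 567 [ 0.4558 -0.0151  0.2178] [0.4495 0.4622]
0.0 568 [0.4522 0.0149 0.2178] [0.4459 0.4586]
0.03 569 [0.4486 0.045  0.2178] [0.4422 0.4549]
0.06 559 [0.4451 0.075  0.218 ] [0.4388 0.4513]
0.09 571 [0.4417 0.1052 0.2178] [0.4352 0.4477]
0.12 634 [0.4382 0.1351 0.2177] [0.4308 0.445 ]
0.15 569 [0.435  0.165  0.2179] [0.4287 0.4413]
0.18 580 [0.4315 0.1946 0.218 ] [0.4251 0.4384]
0.21 389 [0.4283 0.2199 0.2178] [0.4212 0.4344]
```

View pics/w2.png

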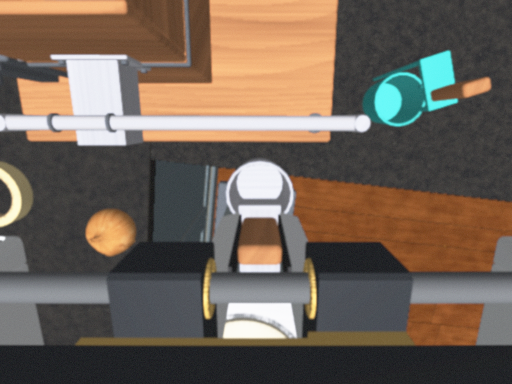

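The rail runs across row ~122 with the rings at columns ~55 and ~111, and the cup is held upright in front of the open part. I'll compute the ring midpoint and the grip offset within the jaws.

```bash
python3 -c "
from h import *
c,p,d=load('w2');W=cloud(c,d);x,y,z=W[...,0],W[...,1],W[...,2]
hsv=cv2.cvtColor(p,cv2.COLOR_BGR2HSV);S=hsv[...,1]
m=(d>0)&(z>.205)&(z<.235)&(S<70)&(abs(x-(.4540-.1169*y))<.013)
P=W[m]; ey=np.array([-.1161,.9932]); a=(P[:,:2]-[.4540,0])@ey; b=(P[:,:2]-[.4540,0])@np.array([.9932,.1161])
for k in np.arange(.09,.25,.003):
    q=(a>k)&(a<k+.003); 
    if q.sum()>3: print(round(k,3),q.sum(),np.percentile(b[q],[1,99]).round(4),P[q,2].max().round(4))
m=(d>0)&(hsv[...,0]<20)&(S>90)&(np.hypot(x-.386,y-.015)<.05)&(z>.26)
Q=W[m];print('grip',m.sum(),Q.mean(0),Q.min(0),Q.max(0), cv2.minAreaRect(Q[Q[:,2]>np.percentile(Q[:,2],60)][:,:2].astype(np.float32)))
v,u=np.nonzero(m);print(u.min(),u.max(),v.min(),v.max())
print(onplane(c,[[55,122],[111,122],[83,122]],.218))
q=(np.hypot(x-.386,y-.015)<.07)&(d>0)&(z>.1)&(S<70)&(z<.2);Q=W[q];print('cup',q.sum(),Q.min(0),Q.max(0))
Q=Q[(Q[:,2]>.166)&(Q[:,2]<.182)]
from scipy.optimize import least_squares
print(len(Q),least_squares(lambda t:np.hypot(Q[:,0]-t[0],Q[:,1]-t[1])-t[2],[.386,.015,.034],loss='soft_l1',f_scale=.002).x)
"
```

```text
0.09 58 [-0.0058  0.0052] 0.2205
0.093 55 [-0.0059  0.0052] 0.2203
0.096 56 [-0.0059  0.0052] 0.2202
0.099 53 [-0.0059  0.0051] 0.2202
0.102 54 [-0.0054  0.0051] 0.2204
0.105 59 [-0.0059  0.006 ] 0.2208
0.108 61 [-0.0059  0.006 ] 0.2202
0.111 58 [-0.0059  0.006 ] 0.2204
0.114 61 [-0.0059  0.0059] 0.2205
0.117 60 [-0.0059  0.0059] 0.2209
0.12 62 [-0.0059  0.0059] 0.22
0.123 57 [-0.006   0.0059] 0.2208
0.126 56 [-0.006   0.0059] 0.2204
0.129 63 [-0.006   0.0059] 0.2201
0.132 59 [-0.006   0.0059] 0.2206
0.135 60 [-0.006   0.0059] 0.221
0.138 58 [-0.006   0.0059] 0.2207
0.141 106 [-0.0076  0.0074] 0.2225
0.144 40 [-0.0072  0.0068] 0.2208
0.147 67 [-0.006   0.0058] 0.2205
0.15 56 [-0.006   0.0058] 0.22
0.153 59 [-0.0056  0.0058] 0.2205
0.156 54 [-0.0052  0.0058] 0.2199
0.159 53 [-0.0052  0.0058] 0.2207
0.162 57 [-0.0052  0.0058] 0.2212
0.165 56 [-0.0052  0.0058] 0.2205
0.168 55 [-0.0052  0.0058] 0.2199
0.171 59 [-0.0052  0.0058] 0.2201
0.174 56 [-0.0052  0.0058] 0.2201
0.177 56 [-0.0052  0.0058] 0.2203
0.18 53 [-0.0052  0.0058] 0.2201
0.183 59 [-0.0053  0.0058] 0.2204
0.186 100 [-0.0068  
[... 257 characters left out ...]
 58 [-0.0053  0.0057] 0.2205
0.213 52 [-0.0053  0.0057] 0.2206
0.216 54 [-0.0053  0.0057] 0.2206
0.219 59 [-0.0053  0.0057] 0.2207
0.222 57 [-0.0054  0.0057] 0.222
0.225 89 [-0.0062  0.0058] 0.222
0.228 45 [-0.0069  0.0067] 0.2206
grip 2840 [0.394283   0.0131597  0.33329454] [ 0.37674646 -0.02595348  0.26606616] [0.42323092 0.05697189 0.40473031] ((0.3990364670753479, 0.014311842620372772), (0.03940418362617493, 0.08413320779800415), 9.28995132446289)
76 474 219 346
[[0.43269184 0.18451792 0.218     ]
 [0.43800512 0.1399185  0.218     ]
 [0.43534871 0.16219362 0.218     ]]
cup 2393 [ 0.35845174 -0.01944693  0.11448189] [0.41539245 0.04764482 0.17592488]
524 [0.38253711 0.01413956 0.03169552]
```

Call:
move_arm --pt "0.025 0 0 0 0 0 -1" --pt "0.025 0 0 0 0 0 -1" --pt "0.018 0 0 0 0 0 -1" --pt "0 0 0 0 0 0 -1"

```text
time_s: 5.32
position: [0.4555, 0.0177, 0.2747]
tool_rot: [179.8, 0.0, 6.4]
ft_force: [1.2, -0.1, -1.9]
grip_width: 0.0235
```

```bash
python3 -c "
from h import *
to([.4551,.0158,.2415],6.67)"
```

```text
5.325 pos [0.4555 0.0177 0.2747] [1.7985e+02 2.0000e-02 6.4400e+00] F [ 1.2 -0.1 -1.9] w 0.0235
tool delta [-0.0006  0.0017  0.0332] rot [ 0.0027  0.0004 -0.004 ]
```

Call:
move_arm --pt "0 0 0.012 0.003 0 -0.004 -1" --pt "0 0 0.01 0 0 0 -1" --pt "0 0 0.008 0 0 0 -1" --pt "0 0 0.003 0 0 0 -1" --pt "0 0 0 0 0 0 -1"

```text
time_s: 5.95
position: [0.4524, 0.0169, 0.2392]
tool_rot: [-180.0, 0.2, 6.6]
ft_force: [0.2, -0.3, -1.0]
grip_width: 0.0239
```

```bash
python3 -c "
from h import *
to([.4551,.0158,.2390],6.67)
snap('wrist','w3');snap('scene','s3')
"
```

```text
5.95 pos [0.4524 0.0169 0.2392] [-179.97    0.19    6.62] F [ 0.2 -0.3 -1. ] w 0.0239
tool delta [0.0026 0.0014 0.0002] rot [-0.0005  0.0033 -0.0008]
```

View pics/w3.png

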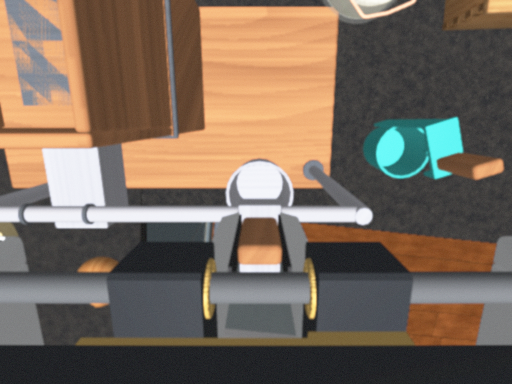

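The hook is over the rail at the expected height (seat about 0.221) with the load partly taken. I'll slide it along.

Call:
move_arm --pt "0.002 -0.02 -0.001 0 0.003 0 -1" --pt "0 -0.03 0 0 0 0 -1" --pt "0 -0.03 0 0 0 0 -1" --pt "0 -0.025 0 0 0 0 -1" --pt "0 -0.02 0 0 0 0 -1"

```text
time_s: 6.68
position: [0.4412, 0.1438, 0.2409]
tool_rot: [180.0, -0.1, 6.4]
ft_force: [-0.1, -0.5, -3.1]
grip_width: 0.0233
```

```bash
python3 -c "
from h import *
to([.4357,.165,.2395],6.67)"
```

```text
6.675 pos [0.4412 0.1438 0.2409] [ 1.7999e+02 -1.4000e-01  6.4400e+00] F [-0.1 -0.5 -3.1] w 0.0233
tool delta [-0.0031 -0.0217  0.0014] rot [ 0.0001 -0.0025 -0.004 ]
```

Call:
move_arm --pt "-0.001 -0.012 0.0005 0 0 -0.004 -1" --pt "-0.001 -0.01 0.001 0 0 0 -1" --pt "0 0 0.001 0 0 0 -1" --pt "0 0 0 0 0 0 -1"

```text
time_s: 7.18
position: [0.4365, 0.1676, 0.2392]
tool_rot: [-179.9, -0.2, 6.8]
ft_force: [0.3, -0.4, -1.3]
grip_width: 0.0238
```

```bash
python3 -c "
from h import *
to([.4357,.165,.2395],6.67)
c,p,d=snap('wrist','w4')
cv2.imwrite('pics/w4c.png',cv2.resize(p[120:300,150:370],None,fx=3,fy=3,interpolation=cv2.INTER_CUBIC))
"
```

```text
7.175 pos [0.4365 0.1676 0.2392] [-179.93   -0.21    6.79] F [ 0.3 -0.4 -1.3] w 0.0238
tool delta [-0.0011  0.0025 -0.0003] rot [-0.0012 -0.0037  0.0021]
```

View pics/w4c.png

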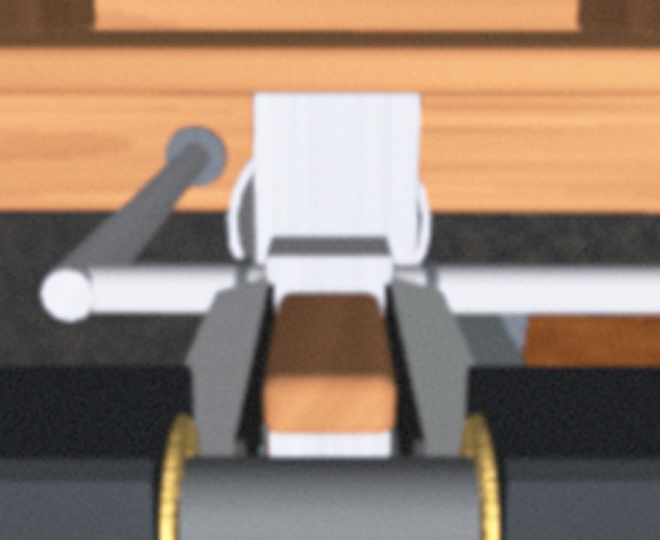

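The bridge (crop columns 265–395) is centred between the rings (245 and 425), with the cup under the chute. Release, and then rise.

Call:
move_arm --pt "0 0 0 0 0 0 -0.4" --pt "0 0 0 0 0 0 -0.2" --pt "0 0 0 0 0 0 0" --pt "0 0 0 0 0 0 0.1" --pt "0 0 -0.005 0 0 0 0.1"

```text
time_s: 7.85
position: [0.4374, 0.1655, 0.2444]
tool_rot: [179.9, -0.3, 6.7]
ft_force: [-0.5, 1.6, 0.5]
grip_width: 0.0518
```

Call:
move_arm --pt "0 0 -0.02 0 0 0 0.1" --pt "0 0 -0.03 0 0 0 0.1" --pt "0 0 -0.04 0 0 0 0.1" --pt "0 0 -0.04 0 0 0 0.1" --pt "0 0 0 0 0 0 0.1"

```text
time_s: 8.48
position: [0.4368, 0.1656, 0.3797]
tool_rot: [179.9, -0.3, 6.7]
ft_force: [0.5, -0.6, -0.3]
grip_width: 0.0516
```

```bash
python3 -c "
from h import *
to([.4357,.165,.2395],6.67)
c,p,d=snap('wrist','w5');W=cloud(c,d);x,y,z=W[...,0],W[...,1],W[...,2]
hsv=cv2.cvtColor(p,cv2.COLOR_BGR2HSV);S=hsv[...,1]
m=(d>0)&(np.hypot(x-.43,y-.167)<.08)&(z>.23)&(z<.29)&(S>90)&(hsv[...,0]<20)
print(m.sum(),W[m].mean(0),W[m].max(0))
# lever
c2,p2,d2=snap('top','t5');V=cloud(c2,d2)
for n,(W,p) in {'w':(W,p),'t':(V,p2)}.items():
    x,y,z=W[...,0],W[...,1],W[...,2];S=cv2.cvtColor(p,cv2.COLOR_BGR2HSV)[...,1]
    for nm,mm in {'brown':(S>90)&(z>.24)&(z<.28),'grey':(S<70)&(z>.10)}.items():
        m=mm&(y>.26)&(y<.45)&(x>.38)&(x<.6)&(z<.3);P=W[m]
        if len(P)>5: print(n,nm,len(P),P.mean(0).round(4),P.min(0).round(3),P.max(0).round(3),cv2.minAreaRect(P[:,:2].astype(np.float32)))
"
```

```text
8.475 pos [0.4368 0.1656 0.3797] [179.93  -0.33   6.67] F [ 0.5 -0.6 -0.3] w 0.0516
tool delta [-0.002   0.0003  0.1402] rot [ 0.0012 -0.0057 -0.    ]
1289 [0.47494985 0.17212168 0.27964001] [0.50115987 0.22688569 0.28992402]
w brown 1222 [0.4834 0.3513 0.2642] [0.472 0.316 0.255] [0.495 0.392 0.268] ((0.48330074548721313, 0.3538339138031006), (0.014752025716006756, 0.07642767578363419), 6.671988487243652)
w grey 1766 [0.4972 0.3478 0.1641] [0.46  0.286 0.1  ] [0.6   0.45  0.269] ((0.5082175135612488, 0.3798910081386566), (0.18309327960014343, 0.10604511201381683), 54.37408447265625)
t grey 6 [0.5981 0.4268 0.1011] [0.596 0.413 0.1  ] [0.6   0.437 0.103] ((0.5975988507270813, 0.42528489232063293), (0.003743499983102083, 0.02379096858203411), 1.4917631149291992)
```

View pics/w5.png

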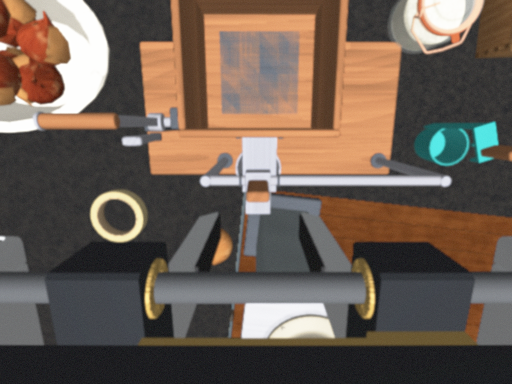

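The cup hangs centred under the chute. The lever bar is at columns 38–118, row 121, and a grey catch-like head sits at (135,141). I'll measure the catch and lever-arm points.

```bash
python3 -c "
from h import *
c,p,d=load('w5');W=cloud(c,d)
cv2.imwrite('pics/w5c.png',cv2.resize(p[90:170,20:220],None,fx=4,fy=4,interpolation=cv2.INTER_CUBIC))
o=np.array([.4347,.1649]);R=np.array([[.9932,.1161],[-.1161,.9932]])
L=W.copy();L[...,:2]=(W[...,:2]-o)@R.T
for v in range(100,156,5):
  print(v,[ (u,)+tuple((L[v,u]*1000).astype(int)) for u in range(40,196,9) if d[v,u]>0 and L[v,u,2]>.05])
print(proj(c,[[.4834,.3538,.26]]), (np.array([.4833,.3538])-o)@R.T)
"
```

```text
100 [(40, np.int64(104), np.int64(352), np.int64(77)), (49, np.int64(104), np.int64(341), np.int64(72)), (76, np.int64(102), np.int64(280), np.int64(100)), (85, np.int64(102), np.int64(266), np.int64(99)), (184, np.int64(88), np.int64(67), np.int64(286)), (193, np.int64(90), np.int64(68), np.int64(249))]
105 [(67, np.int64(95), np.int64(295), np.int64(99)), (76, np.int64(95), np.int64(282), np.int64(98)), (85, np.int64(95), np.int64(267), np.int64(99)), (184, np.int64(83), np.int64(68), np.int64(286)), (193, np.int64(85), np.int64(68), np.int64(250))]
110 [(58, np.int64(87), np.int64(310), np.int64(99)), (67, np.int64(87), np.int64(295), np.int64(100)), (76, np.int64(87), np.int64(282), np.int64(99)), (175, np.int64(85), np.int64(117), np.int64(143)), (184, np.int64(79), np.int64(68), np.int64(286)), (193, np.int64(80), np.int64(68), np.int64(250))]
115 [(40, np.int64(75), np.int64(216), np.int64(264)), (49, np.int64(75), np.int64(208), np.int64(264)), (58, np.int64(75), np.int64(200), np.int64(262)), (67, np.int64(75), np.int64(191), np.int64(263)), (76, np.int64(75), np.int64(182),
[... 2549 characters left out ...]
4(287)), (193, np.int64(61), np.int64(60), np.int64(287))]
135 [(139, np.int64(52), np.int64(153), np.int64(184)), (148, np.int64(52), np.int64(145), np.int64(174)), (157, np.int64(50), np.int64(151), np.int64(126)), (184, np.int64(56), np.int64(69), np.int64(288)), (193, np.int64(56), np.int64(61), np.int64(287))]
140 [(130, np.int64(49), np.int64(146), np.int64(227)), (139, np.int64(48), np.int64(137), np.int64(224)), (148, np.int64(46), np.int64(144), np.int64(179)), (157, np.int64(43), np.int64(151), np.int64(126))]
145 [(130, np.int64(43), np.int64(147), np.int64(225)), (139, np.int64(43), np.int64(138), np.int64(225))]
150 []
155 []
[[ 78.97035817 120.44031529]] [0.07020081 0.18197302]
```

View pics/w5c.png

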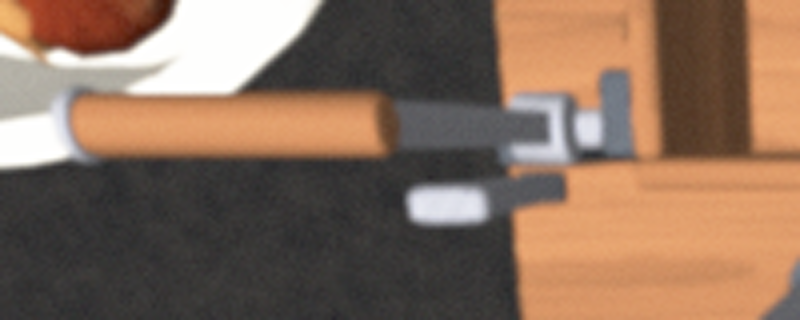

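Call:
move_arm --pt "0 0 -0.02 0 0 -0.17 -0.5" --pt "0 0 0 0 0 -0.17 -1" --pt "0 0 0 0 0 -0.17 -1" --pt "0 0 0 0 0 -0.17 -1" --pt "0 0 0 0 0 -0.17 -1"

```text
time_s: 9.2
position: [0.4317, 0.1645, 0.3883]
tool_rot: [-179.4, 0.8, 57.0]
ft_force: [1.0, 0.3, 0.7]
grip_width: 0.0055
```

Call:
move_arm --pt "0 0 0 0 0 -0.17 -1" --pt "0 0 0 0 0 -0.17 -1" --pt "0 0 0 0 0 -0.17 -1" --pt "0 0 0 0 0 -0.13 -1"

```text
time_s: 9.7
position: [0.4285, 0.1638, 0.3808]
tool_rot: [-178.1, 0.4, 94.9]
ft_force: [-0.1, 0.0, -0.0]
grip_width: 0.0004
```

```bash
python3 -c "
from h import *
to([.4614,.2637,.208],96.67)
print(status.sense()['q'])
for t in('t5','s0','w5'):
    c,p,d=load(t);W=cloud(c,d);P=W[(d>0)];P=P[(P[:,2]>.3)&(P[:,0]>.5)&(P[:,1]>.05)&(P[:,1]<.6)&(P[:,2]<1.1)]
    for a in np.arange(.5,.9,.05):
        q=P[(P[:,0]>a)&(P[:,0]<a+.05)]
        if len(q): print(t,a.round(2),len(q),q[:,2].min().round(3),q[:,2].max().round(3))
"
```

```text
9.7 pos [0.4285 0.1638 0.3808] [-178.15    0.36   94.91] F [-0.1  0.  -0. ] w 0.0004
tool delta [0.0978 0.0468 0.1707] rot [-0.0324  0.0057 -0.0308]
[ 12.31154228   3.73846497  77.32822547  -0.11596834 100.81509285
   7.3860051 ]
t5 0.5 425 0.57 0.597
t5 0.55 458 0.57 0.597
t5 0.6 16751 0.569 1.092
t5 0.65 5071 0.587 0.808
t5 0.7 1982 0.588 0.79
t5 0.75 1852 0.588 0.692
t5 0.8 44 0.589 0.595
s0 0.55 103 0.572 0.598
s0 0.6 2828 0.569 0.72
s0 0.65 542 0.589 0.721
s0 0.7 147 0.624 0.713
s0 0.75 299 0.625 0.687
```

Call:
move_arm --pt "0.03 0.015 0 -0.032 0.006 -0.031 -1" --pt "0.035 0.016 0 0 0 0 -1" --pt "0.033 0.016 0.03 0 0 0 -1" --pt "0 0 0.04 0 0 0 -1" --pt "0 0 0.03 0 0 0 -1"

```text
time_s: 10.32
position: [0.4628, 0.2681, 0.2703]
tool_rot: [-179.5, 0.1, 96.7]
ft_force: [0.4, -0.7, 0.5]
grip_width: 0.0003
```

```bash
python3 -c "
from h import *
to([.4614,.2637,.208],96.67)"
```

```text
10.325 pos [0.4628 0.2681 0.2703] [-1.7948e+02  1.4000e-01  9.6730e+01] F [ 0.4 -0.7  0.5] w 0.0003
tool delta [-0.004  -0.0013  0.0623] rot [-0.0091  0.0024  0.001 ]
```

Call:
move_arm --pt "-0.004 -0.001 0.02 -0.009 0.002 0 -1" --pt "0 0 0.025 0 0 0 -1" --pt "0 0 0.013 0 0 0 -1" --pt "0 0 0 0 0 0 -1"

```text
time_s: 10.82
position: [0.4559, 0.2616, 0.2016]
tool_rot: [-179.0, 0.3, 96.8]
ft_force: [-0.1, 0.3, -0.0]
grip_width: 0.0006
```

```bash
python3 -c "
from h import *
to([.4544,.3232,.208],96.67)"
```

```text
10.825 pos [0.4559 0.2616 0.2016] [-179.03    0.3    96.78] F [-0.1  0.3 -0. ] w 0.0006
tool delta [ 0.0613  0.0057 -0.0068] rot [-0.017   0.0052  0.0018]
```

Call:
move_arm --pt "0 0.006 -0.006 -0.017 0.005 0 -1" --pt "0 0 0 0 0 0 -1"

```text
time_s: 11.08
position: [0.4634, 0.2628, 0.2092]
tool_rot: [179.8, -0.0, 96.8]
ft_force: [0.1, -1.5, 0.9]
grip_width: 0.0003
```

```bash
python3 -c "
from h import *
to([.4544,.3232,.208],96.67)"
```

```text
11.075 pos [0.4634 0.2628 0.2092] [ 1.7979e+02 -5.0000e-02  9.6780e+01] F [ 0.1 -1.5  0.9] w 0.0003
tool delta [ 0.061  -0.0018  0.0013] rot [ 0.0038 -0.0008  0.0019]
```

Call:
move_arm --pt "0.012 -0.001 0 0 0 0 -1" --pt "0.016 0 0 0 0 0 -1" --pt "0.016 0 0 0 0 0 -1" --pt "0.016 0 0 0 0 0 -1" --pt "0.005 0 0 0 0 0 -1"

```text
time_s: 11.7
position: [0.4548, 0.3331, 0.211]
tool_rot: [179.6, -0.2, 96.8]
ft_force: [1.0, -1.1, 0.0]
grip_width: 0.0002
```

Call:
move_arm --pt "0 0 0 0 0 0 -1" --pt "0 0 -0.03 0 0 0 -1" --pt "0 0 -0.045 0 0 0 -1" --pt "0 0 -0.045 0 0 0 -1" --pt "0 0 0 0 0 0 -1"

```text
time_s: 12.32
position: [0.4535, 0.3315, 0.3329]
tool_rot: [179.8, 0.0, 96.8]
ft_force: [0.2, -0.3, -0.5]
grip_width: 0.0004
```

```bash
python3 -c "
from h import *
to([.4834,.3528,.34],96.67)
c,p,d=snap('wrist','w6');a,pp,dd=snap('scene','s6')
cv2.imwrite('pics/v6.png',np.vstack([p[:300],cv2.resize(pp[80:230,130:386],None,fx=2,fy=2)]))
W=cloud(c,d);x,y,z=W[...,0],W[...,1],W[...,2];S=cv2.cvtColor(p,cv2.COLOR_BGR2HSV)[...,1]
m=(d>0)&(S>90)&(z>.24)&(z<.28)&(y>.28)&(y<.42)&(x>.42)&(x<.55);P=W[m];print(len(P))
if len(P)>20: print(P.mean(0),P.max(0),cv2.minAreaRect(P[:,:2].astype(np.float32)))
"
```

```text
12.325 pos [0.4535 0.3315 0.3329] [1.7979e+02 2.0000e-02 9.6790e+01] F [ 0.2 -0.3 -0.5] w 0.0004
tool delta [ 0.0176  0.0323 -0.007 ] rot [0.0037 0.0004 0.0021]
1481
[0.48286964 0.35532524 0.26407616] [0.49536274 0.39130671 0.26809842] ((0.48383402824401855, 0.3539204001426697), (0.016252052038908005, 0.07397906482219696), 6.831395149230957)
```

View pics/v6.png

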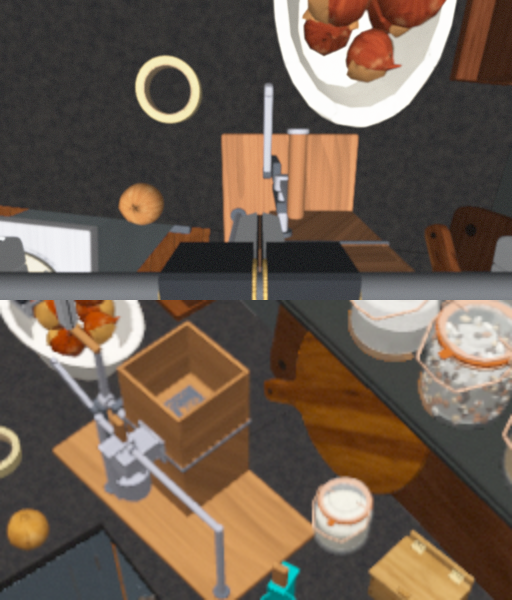

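The catch lies flat towards +y (column 268, rows 85–170), the lever is still upright, and the cup hangs under the chute. Next I'll grip the bar.

Call:
move_arm --pt "0.01 0.016 0 0.004 0 0.002 0.3" --pt "0.011 0.016 0 0 0 0 0.3" --pt "0 0 0 0 0 0 0.3" --pt "0 0 0 0 0 0 0.3"

```text
time_s: 12.92
position: [0.4786, 0.3528, 0.3218]
tool_rot: [-178.9, 0.5, 96.6]
ft_force: [-0.5, -0.8, -0.1]
grip_width: 0.0372
```

```bash
python3 -c "
from h import *
to([.483,.3565,.2385],96.67)"
```

```text
12.925 pos [0.4786 0.3528 0.3218] [-178.87    0.53   96.61] F [-0.5 -0.8 -0.1] w 0.0372
tool delta [0.0039 0.0064 0.0831] rot [-0.0198  0.0093 -0.0012]
```

Call:
move_arm --pt "0.003 0.005 -0.005 -0.02 0.009 0 0.3" --pt "0 0 0 0 0 0 0.3" --pt "0 0 0.02 0 0 0 0.3"

```text
time_s: 13.3
position: [0.4832, 0.3561, 0.3084]
tool_rot: [179.7, -0.1, 96.6]
ft_force: [0.1, 0.5, 0.1]
grip_width: 0.0611
```

```bash
python3 -c "
from h import *
to([.483,.3565,.2385],96.67)"
```

```text
13.3 pos [0.4832 0.3561 0.3084] [ 1.7974e+02 -8.0000e-02  9.6600e+01] F [0.1 0.5 0.1] w 0.0611
tool delta [ 0.0003 -0.0004  0.0699] rot [ 0.0045 -0.0014 -0.0013]
```

Call:
move_arm --pt "0 0 0.025 0.004 0 0 0.3" --pt "0 0 0.025 0 0 0 0.3" --pt "0 0 0.015 0 0 0 0.3" --pt "0 0 0 0 0 0 -1" --pt "0 0 0 0 0 0 -1" --grip_force 25

```text
time_s: 13.92
position: [0.4827, 0.3558, 0.2433]
tool_rot: [179.8, -0.1, 96.6]
ft_force: [-0.4, -0.2, 0.7]
grip_width: 0.0444
```

Call:
move_arm --pt "0 0 0 0 0 0 -1" --pt "0 0 0 0 0 0 -1" --pt "0 0 0 0 0 0 -1"

```text
time_s: 14.3
position: [0.4839, 0.3564, 0.2455]
tool_rot: [179.6, -0.2, 96.6]
ft_force: [0.7, 0.5, -3.3]
grip_width: 0.0153
```

```bash
python3 -c "
from h import *
to([.483,.3565,.2385],96.67)"
```

```text
14.3 pos [0.4839 0.3564 0.2455] [179.58  -0.23  96.6 ] F [ 0.7  0.5 -3.3] w 0.0153
tool delta [ 0.0002 -0.001   0.007 ] rot [ 0.0074 -0.004  -0.0013]
```

Call:
move_arm --pt "0 -0.012 0.001 0 0 0 -1" --pt "0 -0.019 0.003 0 0 0 -1" --pt "0 -0.019 0.006 0 0 0 -1" --pt "0 0 0 0 0 0 -1"

```text
time_s: 14.8
position: [0.4416, 0.352, 0.2392]
tool_rot: [178.2, -0.4, 96.6]
ft_force: [3.4, 1.2, -3.7]
grip_width: 0.0155
```

```bash
python3 -c "
from h import *
to([.483,.3565,.2455],96.67)"
```

```text
14.8 pos [0.4416 0.352  0.2392] [178.19  -0.43  96.56] F [ 3.4  1.2 -3.7] w 0.0155
tool delta [-0.0002  0.0418 -0.005 ] rot [ 0.0315 -0.0074 -0.002 ]
```

Call:
move_arm --pt "0 -0.018 0.007 0.015 0 0 -1" --pt "0 -0.017 0.01 0.015 0 0 -1" --pt "0 -0.015 0.012 0 0 0 -1" --pt "0 0 0 0 0 0 -1"

```text
time_s: 15.3
position: [0.4, 0.3477, 0.2142]
tool_rot: [178.8, -0.6, 96.6]
ft_force: [3.5, 0.9, 1.0]
grip_width: 0.0152
```

```bash
python3 -c "
from h import *
to([.483,.3565,.2455],96.67)"
```

```text
15.3 pos [0.4    0.3477 0.2142] [178.8   -0.56  96.56] F [3.5 0.9 1. ] w 0.0152
tool delta [-0.0004  0.0841 -0.0296] rot [ 0.0209 -0.0097 -0.0021]
```

Call:
move_arm --pt "0 -0.01 0.009 0.01 0 0 -1" --pt "0 -0.008 0.009 0.01 0 0 -1" --pt "0 -0.003 0.003 0 0 0 -1"

```text
time_s: 15.68
position: [0.3843, 0.3461, 0.1971]
tool_rot: [179.4, -0.6, 96.6]
ft_force: [3.7, -0.8, 7.9]
grip_width: 0.0153
```

```bash
python3 -c "
from h import *
to([.483,.3565,.2455],96.67)"
```

```text
15.675 pos [0.3843 0.3461 0.1971] [179.38  -0.6   96.57] F [ 3.7 -0.8  7.9] w 0.0153
tool delta [-0.0005  0.0997 -0.0473] rot [ 0.0108 -0.0105 -0.0018]
```

Call:
move_arm --pt "0 -0.002 0.001 0 0 0 -1" --pt "0 -0.001 0.001 0 0 0 -1" --pt "0 0 0 0 0 0 -1" --pt "0 0 0 0 0 0 -1"

```text
time_s: 16.18
position: [0.3863, 0.3463, 0.1993]
tool_rot: [178.9, -0.6, 96.6]
ft_force: [2.7, -0.8, 3.5]
grip_width: 0.0153
```

```bash
python3 -c "
from h import *
to([.483,.3565,.2455],96.67)
c,p,d=snap('top','t7');a,pp,dd=snap('scene','s7')
cv2.imwrite('pics/v7.png',np.vstack([cv2.resize(p[140:240,110:310],None,fx=3,fy=3),cv2.resize(pp[80:180,130:330],None,fx=3,fy=3)]))
for n,cc,P,D in(('t',c,p,d),('s',a,pp,dd)):
    W=cloud(cc,D);x,y,z=W[...,0],W[...,1],W[...,2];h=cv2.cvtColor(P,cv2.COLOR_BGR2HSV)
    m=(D>0)&(h[...,1]>80)&(h[...,0]<25)&(z>.25)&(z<.285)&(abs(y-.165)<.05)&(x<.465)&(x>.4)
    if m.sum(): print(n,'cup grip',m.sum(),W[m].mean(0))
"
```

```text
16.175 pos [0.3863 0.3463 0.1993] [178.92  -0.62  96.56] F [ 2.7 -0.8  3.5] w 0.0153
tool delta [-0.0004  0.0981 -0.0443] rot [ 0.0189 -0.0109 -0.0021]
t cup grip 24 [0.4335926  0.16769574 0.27372455]
s cup grip 52 [0.42899441 0.16221467 0.2698044 ]
```

View pics/v7.png

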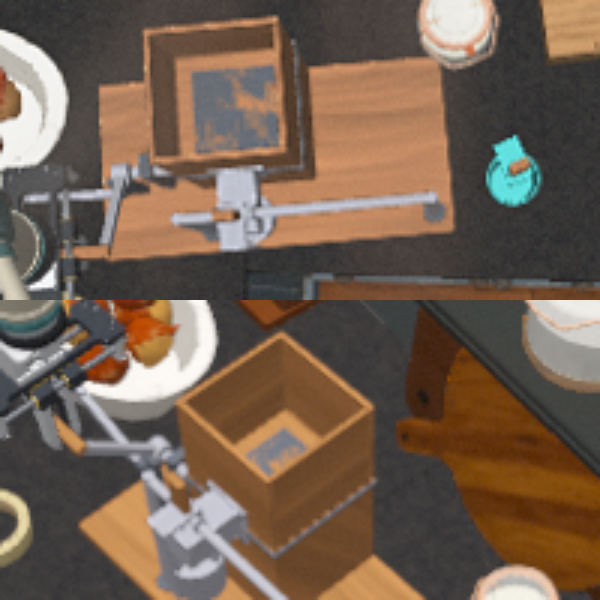

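The lever is pulled down in the fingers, the catch is flat, and the cup is under the chute. One tilt check of the hanging cup from the stored close-up and the latest views, and then hand in.

```bash
python3 -c "
from h import *
o=np.array([.4347,.1649]);R=np.array([[.9932,.1161],[-.1161,.9932]])
for t in('w5','t7','s7'):
    c,p,d=load(t);W=cloud(c,d);x,y,z=W[...,0],W[...,1],W[...,2];h=cv2.cvtColor(p,cv2.COLOR_BGR2HSV)
    L=W.copy();L[...,:2]=(W[...,:2]-o)@R.T
    m=(d>0)&(h[...,1]>80)&(h[...,0]<25)&(abs(L[...,0])<.025)&(abs(L[...,1])<.03)&(z>.225)
    for a,b in((.225,.25),(.25,.27),(.27,.29)):
        q=m&(z>a)&(z<b)
        if q.sum()>2: print(t,a,q.sum(),L[q].mean(0).round(4),L[q].min(0).round(4),L[q].max(0).round(4))
    r=(d>0)&(h[...,1]<70)&(z>.205)&(z<.224)&(abs(L[...,0])<.02)&(L[...,1]<-.04)&(L[...,1]>-.2); print('  rail x',L[r].mean(0).round(4))
"
```

```text
w5 0.225 69 [0.0025 0.0018 0.2407] [ 0.0016 -0.0078  0.2319] [0.0032 0.0115 0.25  ]
w5 0.25 102 [0.0013 0.0019 0.26  ] [ 2.000e-04 -8.200e-03  2.501e-01] [0.0021 0.0119 0.27  ]
w5 0.27 246 [-0.004   0.0019  0.275 ] [-0.0098 -0.0091  0.27  ] [0.001  0.0134 0.2774]
  rail x [ 0.0006 -0.1201  0.2175]
t7 0.225 5 [-1.000e-03 -1.000e-04  2.395e-01] [-0.0037 -0.0062  0.2354] [0.0021 0.0096 0.2484]
t7 0.25 3 [-0.0038 -0.0008  0.2612] [-0.0054 -0.0059  0.2527] [-0.0025  0.0085  0.2663]
t7 0.27 21 [-0.0003  0.0034  0.2755] [-0.0059 -0.0067  0.2711] [0.0039 0.013  0.2814]
  rail x [ 0.0047 -0.1169  0.2181]
s7 0.225 12 [-0.0058 -0.0054  0.2432] [-0.0098 -0.0104  0.2363] [-2.000e-04  7.900e-03  2.487e-01]
s7 0.25 18 [-0.0065 -0.0054  0.259 ] [-0.0112 -0.0123  0.2506] [0.0007 0.0102 0.2694]
s7 0.27 34 [-5.700e-03 -2.000e-04  2.755e-01] [-0.0124 -0.0118  0.2703] [0.0021 0.0171 0.2815]
  rail x [ 0.0008 -0.1224  0.2198]
```

```bash
python3 -c "
from h import *
print(job.job_done()); s=status.sense(); print(s['time_s'],s['position'],s['ft_force'],s['grip_width'])"
```

```text
the job is handed in; nothing more can be done
None
the job is handed in; nothing more can be done
```

The dispenser is set up as you asked, and I handed the job in at about 16 s of the 69 s allowed, with the gripper still holding the lever. The hand-in gave no verdict.

- **Cup:** I hooked the steel cup onto the open end of the rail, slid it between the rings and let go. In the close view after release, it hung about 2 mm from the middle of the mark and tilted about 0.06 rad. The fixed cameras agreed to within about 5 mm sideways. The top camera put the rail about 4 mm further back than the wrist camera did, so I used the wrist view.
- **Catch:** I flipped it to the left, and the pictures show it lying flat. The lever was still upright at that point.
- **Lever:** I gripped the bar and pulled it about 98 mm, which works out to roughly 0.855 rad (needed: over 0.78). The grip was set to 25 N, and the fingers read 15.3 mm on the 16 mm bar.
- **Garlic, shaker and lemon:** The arm only passed over the area where they stand and felt no contact there. I did not measure their positions again at the end.

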